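# Brake lever check on the ware cart

### The job

Check the two brake levers on the parked tile cart's push bar, one at a time, the left one first and then the right (left and right as you stand facing the push bar): with the backs of your fingers on the lever's outer face, press it in until it stops short of the bar, keep it against its stop for about a second, then ease it back out under your fingers instead of letting it snap. Do not take a lever between the fingers, force it hard against its stop or touch the push bar. Leave the tiles, jars and everything else around where they are.

Things in the scene. Friction and masses are not known exactly. Their poses are not given: they have to be found in the camera images.
- cart: Ware cart parked with its push bar over the bench's far edge; it does not move. Origin: at bench height, straight below the middle of the push bar; x points from the bar to the shelves (away from the robot), y left along the bar, z up. Corner posts (25 mm tube) at x 150, y +-250 mm; top shelf at z 40 mm from x 170 mm onward, its goods reach z 160 mm.
- push_bar: U-shaped push bar, 28 mm steel tube, not to be touched. Same origin and axes as the cart: the tube runs along y at z 200 mm, y -220 to 220 mm, then bends forward and down to the posts. Rubber grips 36 mm thick at |y| 97 to 212 mm; lever brackets at |y| 39 to 87 mm, reaching to x 58 mm; two thin rods slope from them down to the cart.
- left_lever (a joint): Left brake lever, rad: 0 = sprung right out, grows as it is pressed toward the bar, firm stop at 0.30, blade then parallel to the bar, 21 mm clear of the grip. Spring: at the blade's origin 3 N starts it, 8 N reaches the stop; the push then rises steeply. Let go, it flies back to 0. Upright pivot at x 45, y +75, z 200 mm of the cart; the free end is outboard and at rest stands farthest from the bar.
- right_lever (a joint): Right brake lever, rad: 0 = sprung right out, grows as it is pressed toward the bar, firm stop at 0.30, blade then parallel to the bar, 21 mm clear of the grip. Spring: at the blade's origin 3 N starts it, 8 N reaches the stop; the push then rises steeply. Let go, it flies back to 0. Upright pivot at x 45, y -75, z 200 mm of the cart; the free end is outboard and at rest stands farthest from the bar.
- left_blade: Blade of the left brake lever, flat bar 12 mm thick, 16 mm high, turning with the lever. Origin: middle of its outer face (the side away from the push bar), 90 mm along it from the pivot, at the bar axis' height. x points straight out of that face, z up, y along the blade (+y to the free end). The face is flat from 64 mm before the origin to 21 mm past it; the end ball is 42 mm past it.
- right_blade: Blade of the right brake lever, flat bar 12 mm thick, 16 mm high, turning with the lever. Origin: middle of its outer face (the side away from the push bar), 90 mm along it from the pivot, at the bar axis' height. x points straight out of that face, z up, y along the blade (-y to the free end). The face is flat from 64 mm before the origin to 21 mm past it; the end ball is 42 mm past it.
- glaze_jar: Loose glass jar, 72 mm across, about 105 mm high, standing on the cart's top shelf behind the levers. Origin: centre of its underside.
- slip_can: Loose steel can, 80 mm across, about 115 mm high, standing on the cart's top shelf behind the levers. Origin: centre of its underside.
- brush_tin: Loose open tin, 68 mm across and 100 mm high, with paint brushes standing in it up to 170 mm above the bench. Origin: centre of its underside.
- red_bowl: Loose red plastic bowl, 136 mm across, 50 mm high, on the bench. Origin: centre of its underside.
- pigment_bowl: Loose small white ceramic bowl, 84 mm across, 32 mm high, on the bench. Origin: centre of its underside.
- painted_tile: Loose painted tile 150 x 150 x 14 mm lying on the bench. Origin: centre of its underside.
- brush: Loose wide brush lying on the bench. Origin: under its middle.

How it is judged:
By the outcome, as a careful person would: the job done as asked, in the order asked, and still so for the second after the job is handed in, with the robot touching nothing.
It also fails if it takes over 58 s, if anything falls off the work surface, if the arm or the gripper's body presses on something with over 40 N, if the wrist force passes 120 N, or if a joint passes its speed limit or range.

### The arm

A 7-joint arm with a two-finger parallel gripper is mounted at the origin on the work surface. World frame = base frame: x ahead of the robot, y to its left, z up, the work surface at z = 0. Lengths are in m, angles in rad, forces in N, time in s.
With the tool pointing down it reaches from about 0.375 to 0.925 m from the base axis. Payload 3.1 kg.
Tool frame: the origin (TCP) lies between the finger pads; the fingertips stand 19 mm ahead of it and the grasp point (between the pads) is the TCP; z points along the fingers, y is the direction in which the jaws open and shut (so a half turn about z gives the same grasp; the last joint's range is limited). The gripper opens to 85 mm and grips with 20 to 120 N. Pads are 22 mm wide; open, the fingers measure 114 mm over their backs; the gripper's body (76 mm by 85 mm) begins 54 mm behind the grasp point. The pads swing forward as they close: fully open they stand 13 mm farther back than shut.
Start: joints at [1.041, 0.383, 0.044, 1.598, -0.018, 1.161, -0.05], TCP at [0.272, -0.59, 0.211] pointing down, gripper open.
Joint ranges: [-2.61, 2.61], [-0.41, 2.15], [-1.48, 1.57], [0, 2.5], [-1.57, 4.71], [0.05, 1.97], [-2.85, 2.85]. Speed limits (rad/s): [2.79, 2.79, 3.14, 3.14, 3.14, 3.14, 3.14].

### API

Orientations are given as a unit quaternion [x, y, z, w].
In Python, from bench import move_ptp, movel, move_j, move_gripper, pause, inverse_kinematics, read_camera, camera_params, MotionError, sign_off, look_for, tip_of, read_time_s, read_qpos, read_joint_vel, read_effort, read_eef_pos, read_tcp_rot, read_ft_force, read_ft_torque, read_finger_gap gives the robot as it stands. Calls block until the motion is done:
- move_ptp(position, orientation): joint-space move of the TCP to a pose.
- movel(position, orientation=None, speed=0.15): straight line of the TCP; orientation=None keeps the orientation; speed is the mean speed in m/s.
- move_j(angles): joint-space move.
- move_gripper(opening, effort=None): finger opening in m; effort is the grip in N (None keeps the last); returns when the fingers have stopped.
- pause(seconds).
- inverse_kinematics(position, orientation): joint angles nearest the present ones, or None.
- read_camera(name): name is "side" or "top"; returns the picture (400x640x3 uint8, red, green, blue); there is no depth.
- camera_params(name): a dict with "K" (3x3 intrinsics, pixels), "camera_from_world" (4x4, takes a point from world to camera coordinates). Camera axes: x right, y down, z forward; pixel columns grow to the right and rows downward; lengths in m; the calibration is good to about 2 mm. A picture is of the moment at which its call begins. camera_params takes no time and is no camera call.
A pose or a line that the arm cannot do raises MotionError and nothing moves.
- sign_off(): hands the job in, once; it reports no verdict.
Trained networks look in the newest picture that a camera, given by its name, has taken for a name from the list of things; names that differ only in an ending like _2 or _b are one class to them, and where a whole thing is asked for, a point or a joint stands for the part that bears it (a point fixed in the world has none). Each returns a list of dicts, best first, with "confidence" (0 to 1); they miss things now and then, are a little off and sometimes report something else, mostly with a low value. They report only what shows in the picture. A call takes as long as a camera call.
- look_for(camera, name): "at" ([column, row] in pixels, amid what is visible of it).
- tip_of(camera, name): "at" ([column, row] in pixels: a listed point, or the origin of a listed thing).
Readings, each from a call of its own:
- read_time_s(): time.
- read_qpos(): joint angles.
- read_joint_vel(): joint speeds.
- read_effort(): joint torques, N m.
- read_eef_pos(): TCP position.
- read_tcp_rot(): TCP orientation.
- read_ft_force(): force on the tool from outside, world axes, zero at the start.
- read_ft_torque(): the same for the moment, N m.
- read_finger_gap(): finger opening in m.
Only numpy, scipy, OpenCV 4.12 (cv2) and the standard library are available. Lean on these libraries where they do the work, as an engineer would, in place of code of your own. Each camera call takes 0.05 s, during which the arm holds its last target. There are 200 camera calls.

## Working session

There is one attempt and no reset: what is moved stays moved. The work goes in short steps, each a Python script; the robot and the scene stay as the last script left them, time stands still between calls to the robot, and variables do not carry over. Pictures are saved under pics/ and viewed, about 8 in all and at most 12, crops included, and the job is handed in when it is done.

```bash
mkdir -p pics; ls; python3 - <<'E'
from bench import *
import cv2
for c in("side","top"):
    im=read_camera(c); cv2.imwrite(f"pics/{c}0.png",im[:,:,::-1])
    p=camera_params(c); print(c,p["K"],p["camera_from_world"])
    for n in("left_blade","right_blade","cart","push_bar"):
        print(n,[(d["at"],round(d["confidence"],2)) for d in tip_of(c,n)[:3]])
print(read_time_s(),read_qpos(),read_tcp_rot())
E
```

```text
pics
side [[412.8410177    0.         324.29716648]
 [  0.         412.8410177  202.433307  ]
 [  0.           0.           1.        ]] [[-0.88730547 -0.46115035 -0.00541748  0.50534462]
 [-0.30041222  0.58686021 -0.751896    0.30121767]
 [ 0.34991641 -0.66553396 -0.65925947  1.08983022]
 [ 0.          0.          0.          1.        ]]
left_blade [([301.8, 210.7], 0.65), ([359.7, 265.2], 0.56)]
right_blade [([360.5, 155.4], 0.65)]
cart []
push_bar [([317.2, 181.7], 0.62)]
top [[368.62079396   0.         314.17830309]
 [  0.         368.62079396 202.31906604]
 [  0.           0.           1.        ]] [[ 0.01674734 -0.99942002  0.0296506  -0.04056097]
 [-0.99183945 -0.02035424 -0.12585788  0.57006644]
 [ 0.1263884  -0.02730085 -0.99160508  1.10046002]
 [ 0.          0.          0.          1.        ]]
left_blade [([268.5, 185.9], 0.77), ([380.4, 159.0], 0.57)]
right_blade [([388.2, 209.4], 0.59)]
cart []
push_bar []
0.5 [ 1.04119088  0.38292307  0.04387138  1.59794473 -0.01789184  1.16120429
 -0.04991772] [ 9.76777259e-01  2.14257287e-01 -7.40283599e-09 -4.53948592e-05]
```

View pics/side0.png

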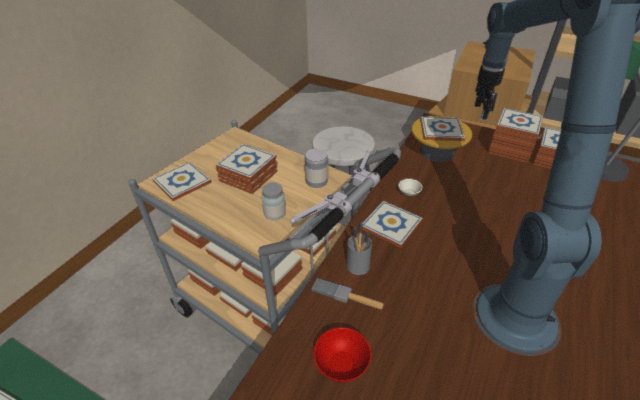

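View pics/top0.png

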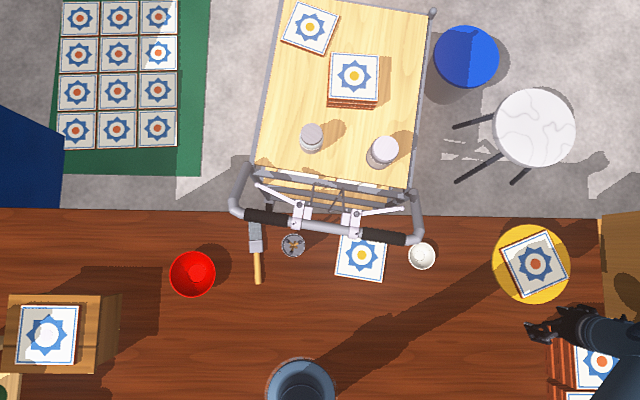

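The side and top views show the levers on the far side of the bar: left blade around (275,192) and right around (385,211) in the top view. Jar and can stand behind them on the shelf. I'll fit the cart pose from enlarged crops.

```bash
python3 - <<'E'
import cv2
a=cv2.imread("pics/top0.png")[165:255,220:430]; b=cv2.imread("pics/side0.png")[140:265,255:415]
cv2.imwrite("pics/c1.png",cv2.resize(a,None,fx=3.8,fy=3.8,interpolation=cv2.INTER_CUBIC))
cv2.imwrite("pics/c2.png",cv2.resize(b,None,fx=4.5,fy=4.5,interpolation=cv2.INTER_CUBIC))
E
```

```text
(no output)
```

View pics/c1.png

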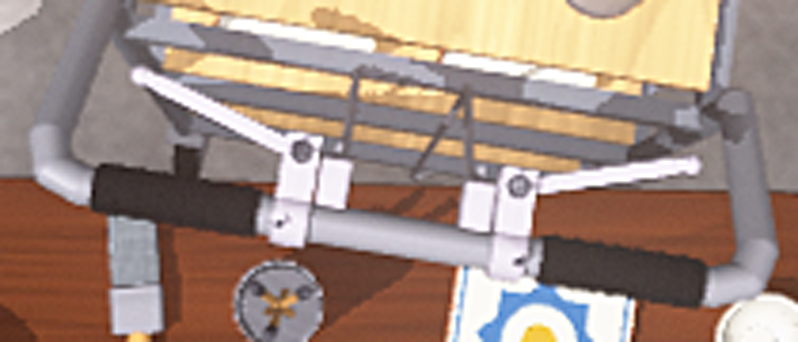

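View pics/c2.png

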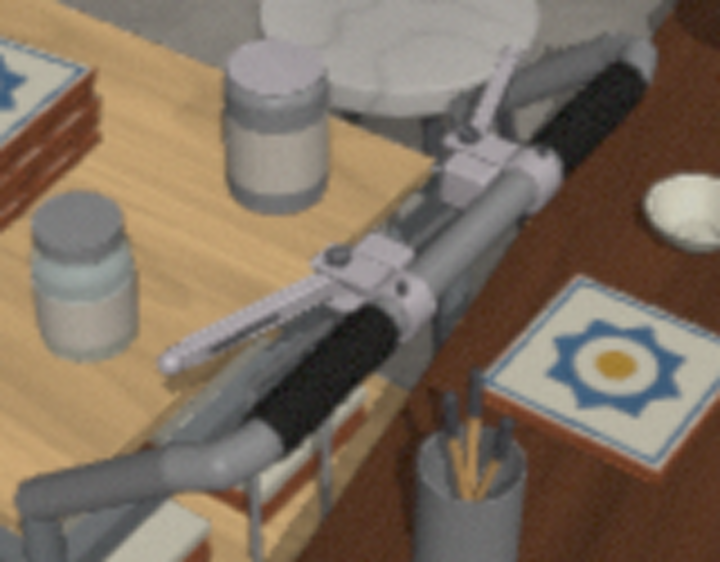

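Top crop: left ball at (140,75), right ball (692,165), pivot bolts (302,152)/(518,187), grip outer ends (95,188)/(708,283). Side crop: balls at (172,362)/(512,55), grip outer ends (275,425)/(640,85).

```bash
cat > h.py <<'E'
import numpy as np
from bench import *
def lever(s,q):  # s=+1 left, -1 right; cart frame: origin on outer face, blade dir, normal
    a=0.3-q; d=np.array([np.sin(a),s*np.cos(a),0]); n=np.array([np.cos(a),-s*np.sin(a),0]); p=np.array([.045,s*.075,.2])
    return p,d,n
def T(P,X):
    c,s=np.cos(P[2]),np.sin(P[2]); return np.array([[c,-s,0],[s,c,0],[0,0,1]])@X+np.array([P[0],P[1],0])
def proj(cam,X):
    p=camera_params(cam); x=p["K"]@(p["camera_from_world"]@np.r_[X,1])[:3]; return x[:2]/x[2]
E
python3 - <<'E'
from h import *
from scipy.optimize import least_squares
F=[]
def feats():
    L,R=lever(1,0),lever(-1,0)
    b=lambda l:l[0]+.132*l[1]
    o=lambda l:l[0]+.09*l[1]+.006*l[2]
    t=lambda x,y:np.array([220+x/3.8-.37,165+y/3.8-.37]); s=lambda x,y:np.array([255+x/4.5-.39,140+y/4.5-.39])
    z=np.array([0,0,.013])
    return [("top","bL",b(L),t(140,75)),("top","bR",b(R),t(692,165)),("top","pL",L[0]+z,t(302,152)),("top","pR",R[0]+z,t(518,187)),
    ("top","gL",np.array([0,.212,.2]),t(95,188)),("top","gR",np.array([0,-.212,.2]),t(708,283)),
    ("side","bL",b(L),s(172,362)),("side","bR",b(R),s(512,55)),("side","pL",L[0]+z,s(338,258)),("side","pR",R[0]+z,s(468,133)),
    ("side","gL",np.array([0,.212,.2]),s(275,425)),("side","gR",np.array([0,-.212,.2]),s(640,85))]
F=feats()
f=lambda P:np.concatenate([proj(c,T(P,X))-uv for c,_,X,uv in F])
r=least_squares(f,[.6,0,-.1],loss="soft_l1")
print(r.x); 
for (c,n,_,_),e in zip(F,f(r.x).reshape(-1,2)): print(c,n,e.round(1))
# per camera
for cam in("top","side"):
    G=[x for x in F if x[0]==cam]; g=lambda P:np.concatenate([proj(c,T(P,X))-uv for c,_,X,uv in G]); print(cam,least_squares(g,r.x,loss="soft_l1").x)
np.save("P.npy",r.x); P=r.x
# bar direction = yaw ; reach check
from scipy.spatial.transform import Rotation as Ro
for s in(1,-1):
    for q in(0,.3):
        p,d,n=lever(s,q); 
        for up in(.21,.32):
            X=T(P,p+.09*d+.006*n+.0145*n); X[2]=up
            nw=T([0,0,P[2]],n)
            for sg in(1,-1):
                y=sg*nw; z=np.array([0,0,-1.]); R=np.c_[np.cross(y,z),y,z]
                k=inverse_kinematics(X,Ro.from_matrix(R).as_quat()); print(s,q,up,sg,X.round(3),None if k is None else np.round(k,2))
for c in("glaze_jar","slip_can"): print(c,look_for("top",c)[:1])
E
```

```text
[ 0.48582711 -0.05570268 -0.13690049]
top bL [-1.6 -0.8]
top bR [ 3.2 -0.8]
top pL [0.6 0.3]
top pR [0.7 0.1]
top gL [0.6 0.2]
top gR [-0.8  0.2]
side bL [-1.4  1.2]
side bR [ 1.6 -1.8]
side pL [1.4 0.4]
side pR [1.3 1.1]
side gL [-0.9  3. ]
side gR [-1.9 -1.5]
top [ 0.48556258 -0.05472536 -0.13720146]
side [ 0.4877647  -0.05917628 -0.13187892]
1 0 0.21 1 [0.597 0.085 0.21 ] [ 0.28  0.36 -0.61  1.69  0.22  1.16 -0.82]
1 0 0.21 -1 [0.597 0.085 0.21 ] [ 0.7   0.62 -1.24  1.67  0.61  1.3   2.04]
1 0 0.32 1 [0.597 0.085 0.32 ] [ 0.3   0.28 -0.62  1.55  0.17  1.36 -0.78]
1 0 0.32 -1 [0.597 0.085 0.32 ] [ 0.7   0.49 -1.24  1.54  0.46  1.45  2.15]
1 0.3 0.21 1 [0.573 0.099 0.21 ] [ 0.3   0.33 -0.65  1.74  0.22  1.15 -0.55]
1 0.3 0.21 -1 [0.573 0.099 0.21 ] [ 0.7   0.56 -1.24  1.73  0.56  1.26  2.34]
1 0.3 0.32 1 [0.573 0.099 0.32 ] [ 0.32  0.24 -0.67  1.6   0.15  1.35 -0.5 ]
1 0.3 0.32 -1 [0.573 0.099 0.32 ] [ 0.72  0.43 -1.24  1.59  0.41  1.42  2.45]
-1 0 0.21 1 [ 0.555 -0.222  0.21 ] [ 0.63  0.31 -0.38  1.71  0.13  1.14  0.37]
-1 0 0.21 -1 [ 0.555 -0.222  0.21 ] [ 0.29  0.29  0.03  1.73 -0.01  1.12 -2.66]
-1 0 0.32 1 [ 0.555 -0.222  0.32 ] [ 0.63  0.24 -0.38  1.58  0.09  1.35  0.4 ]
-1 0 0.32 -1 [ 0.555 -0.222  0.32 ] [ 0.33  0.21 -0.02  1.59  0.    1.34 -2.67]
-1 0.3 0.21 1 [ 0.528 -0.228  0.21 ] [ 0.62  0.27 -0.33  1.77  0.09  1.12  0.12]
-1 0.3 0.21 -1 [ 0.528 -0.228  0.21 ] [-0.67  0.63  1.39  1.82 -0.65  1.26 -2.38]
-1 0.3 0.32 1 [ 0.528 -0.228  0.32 ] [ 0.62  0.19 -0.32  1.63  0.06  1.33  0.15]
-1 0.3 0.32 -1 [ 0.528 -0.228  0.32 ] [-0.72  0.44  1.4   1.69 -0.44  1.39 -2.54]
glaze_jar [{'at': [311.1, 138.7], 'confidence': 0.77}]
slip_can [{'at': [381.1, 151.2], 'confidence': 0.67}]
```

```bash
cat >> h.py <<'E'
from scipy.spatial.transform import Rotation as Ro
P=np.load("P.npy"); Z=.199
def pose(s,q,off,z=Z):  # finger back `off` m from nominal half-width 14.5 mm off the face
    p,d,n=lever(s,q); X=T(P,p+.09*d+.0205*n+off*n); X[2]=z
    y=T([0,0,P[2]],n); y[2]=0; zz=np.array([0,0,-1.])
    return X,Ro.from_matrix(np.c_[np.cross(y,zz),y,zz]).as_quat(),y
E
cat > approach.py <<'E'
import sys,cv2
from h import *
s=int(sys.argv[1])
if s==1:
    move_gripper(0.0)
    p=read_eef_pos(); movel([p[0],p[1],.34],speed=.3)
X,o,n=pose(s,0,.03,.34); move_ptp(X,o); print(read_qpos().round(2),read_time_s())
X,o,n=pose(s,0,.03); movel(X,o,speed=.12)
pause(.2); print("f",read_ft_force(),"gap",read_finger_gap(),"t",read_time_s(),read_eef_pos())
a=read_camera("top")[130:260,220:430]; b=read_camera("side")[120:265,235:425]
a=cv2.resize(a,(646,400),interpolation=2)
b=cv2.resize(b,(524,400),interpolation=2)
cv2.imwrite(f"pics/ap{s}.png",cv2.resize(np.hstack([a,b]),(798,273),interpolation=3)[:,:,::-1])
E
python3 approach.py 1
```

```text
[ 0.32  0.33 -0.64  1.46  0.2   1.42 -0.77] 4.5917
f [-0.45190979 -0.2212777   0.73036569] gap 0.0004967185422817487 t 6.1167 [0.62500184 0.07274243 0.1998563 ]
```

View pics/ap1.png

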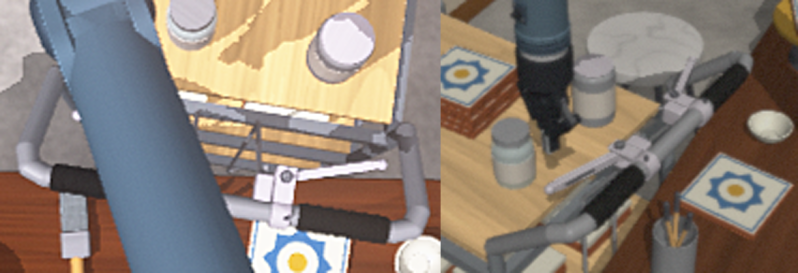

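The closed fingers are behind the left blade (side panel, about (555,145)), clear of the jar and the blade. Next is pressing with force feedback.

```bash
cat > press.py <<'E'
import sys
from h import *
s=int(sys.argv[1]); FMAX=11.
pause(.2); f0=np.mean([read_ft_force() for _ in range(5)],0)
F=lambda n:float((read_ft_force()-f0)@n)
# approach to contact
off=.03; X,o,n=pose(s,0,.010); movel(X,o,speed=.06); off=.010
f=F(n); log=[]
while f<1.5 and off>-.012:
    off-=.001; X,o,n=pose(s,0,off); movel(X,o,speed=.03); f=F(n)
print("contact off",round(off,4),"f",round(f,2),"t",read_time_s())
if f<1.5: print("no contact"); sys.exit()
# press along the arc
q=0.
while q<.40:
    q+=.02 if q<.22 else .01; X,o,n=pose(s,q,off); movel(X,o,speed=.03); f=F(n); log.append((round(q,2),round(f,1)))
    if f>8.6 and q>.2 or f>FMAX: break
print(log,"t",read_time_s())
if f<8.6: print("odd")
h=[]
for _ in range(6): pause(.2); h.append(round(F(n),1))
print("hold",h,read_ft_force().round(1),"t",read_time_s())
log=[]
while q>-.02:
    q-=.02; X,o,n=pose(s,q,off); movel(X,o,speed=.03); log.append((round(q,2),round(F(n),1)))
print("release",log,"t",read_time_s())
X,o,n=pose(s,0,off+.006); movel(X,o,speed=.02); print("f",F(n))
X,o,n=pose(s,0,.03); movel(X,o,speed=.08)
X,o,n=pose(s,0,.03,.34); movel(X,o,speed=.2); print("f",F(n),"t",read_time_s())
E
python3 press.py 1
```

```text
contact off -0.012 f -0.11 t 12.4
no contact
```

```bash
python3 - <<'E'
from h import *
import cv2
b=read_camera("side")[140:235,275:395]
cv2.imwrite("pics/n1.png",cv2.resize(b,None,fx=6,fy=6,interpolation=2)[:,:,::-1])
print(read_eef_pos(),read_ft_force(),proj("side",read_eef_pos()))
X=T(P,lever(1,0)[0]+.09*lever(1,0)[1]+.006*lever(1,0)[2]);print(X,proj("side",X))
print(tip_of("side","left_blade"))
E
```

```text
[0.58641341 0.0904146  0.19900564] [ 0.13964991  0.96029932 -0.15616858] [302.69254419 213.08714448]
[0.58415996 0.09146158 0.2       ] [303.21697883 213.31164338]
[{'at': [301.9, 211.3], 'confidence': 0.57}]
```

View pics/n1.png

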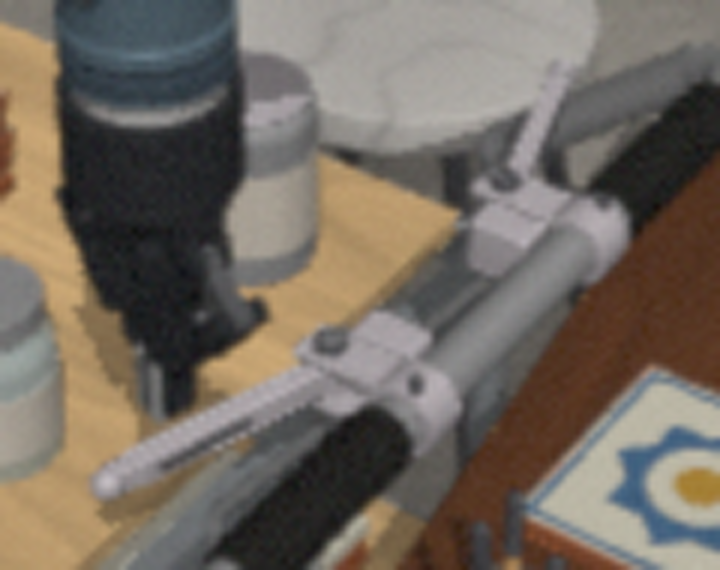

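```bash
python3 - <<'E'
from h import *
import cv2
im=read_camera("side"); S=14
b=cv2.resize(im[185:228,282:335],None,fx=S,fy=S,interpolation=1)[:,:,::-1].copy()
def pt(X,col): 
    u=proj("side",X); cv2.circle(b,tuple(int(v) for v in ((u-[282,185]+.5)*S)),4,col,-1)
e=read_eef_pos()
for dz in(0,-.019): pt(e+[0,0,dz],(0,0,255))
p,d,n=lever(1,0)
for l in(.026,.05,.07,.09,.111):
    for z,w in((.008,.006),(.008,-.006)): pt(T(P,p+l*d+w*n+[0,0,z]),(0,255,0) if w>0 else (255,0,0))
cv2.imwrite("pics/n2.png",b)
E
```

```text
(no output)
```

View pics/n2.png

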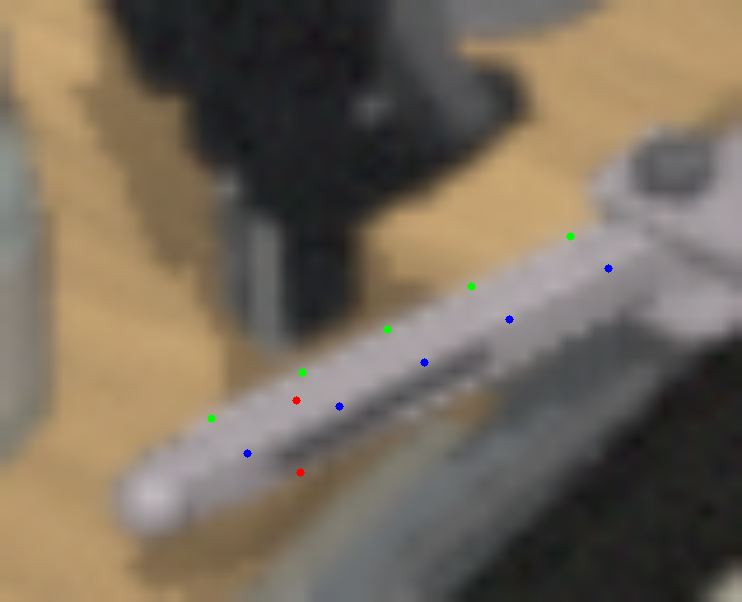

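```bash
python3 - <<'E'
from h import *
import cv2
X,o,n=pose(1,0,.03); movel(X,o,speed=.1); pause(.2)
im=read_camera("side"); S=12
b=cv2.resize(im[165:215,270:330],None,fx=S,fy=S,interpolation=2)[:,:,::-1].copy()
def pt(X,col): 
    u=proj("side",X); cv2.circle(b,tuple(int(v) for v in ((u-[270,165]+.5)*S)),3,col,-1)
e=read_eef_pos(); x=Ro.from_quat(o).apply([1,0,0])
for w in(-.011,.011):
  for h in(-.0145,.0145):
    for dz,c in((.054,(0,255,255)),(0,(0,0,255)),(-.019,(255,0,255))): pt(e+w*x+h*n+[0,0,dz],c)
cv2.imwrite("pics/n3.png",b); print(e,read_tcp_rot(),o,read_finger_gap(),read_time_s())
E
```

```text
[0.62394633 0.07326995 0.1991123 ] [ 8.43258577e-01  5.37508109e-01 -6.41833635e-05 -1.85911919e-05] [0.84354405 0.53705999 0.         0.        ] 9.684439909923108e-05 13.3667
```

View pics/n3.png

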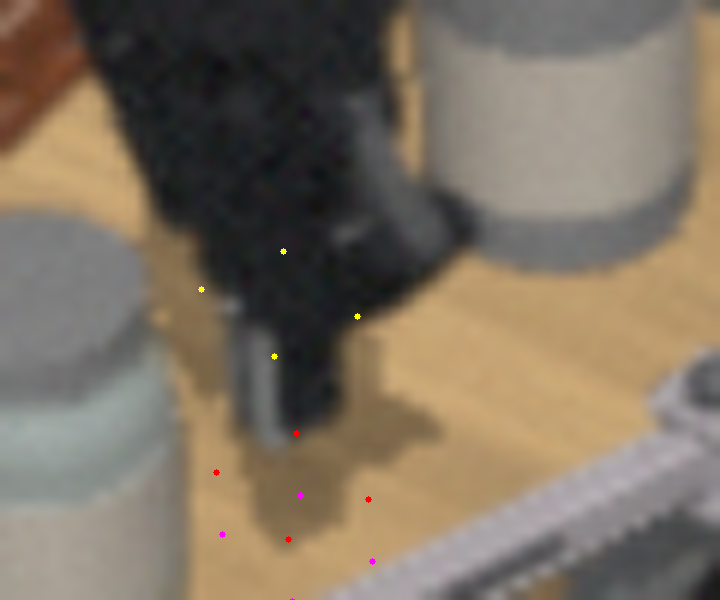

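```bash
python3 - <<'E'
from h import *
import cv2
e=np.array([.272,-.59,.211]); R=Ro.from_quat([.976777,.214257,0,0]).as_matrix()
out=[]
for c,(x0,y0,w,h) in(("side",(460,60,50,75)),("top",(500,280,80,75))):
    S=6
    b=cv2.resize(cv2.imread(f"pics/{c}0.png")[y0:y0+h,x0:x0+w],None,fx=S,fy=S,interpolation=2)
    for ex in(-.011,.011):
      for hy in(-.057,-.0425,.0425,.057):
        for dz,col in((-.054,(0,255,255)),(0,(0,0,255)),(.006,(0,255,0)),(.019,(255,0,255))):
          u=proj(c,e+R@[ex,hy,dz]); cv2.circle(b,tuple(int(v) for v in ((u-[x0,y0]+.5)*S)),2,col,-1)
    out.append(b)
cv2.imwrite("pics/s0.png",np.hstack(out)); print(read_time_s())
E
```

```text
13.3667
```

View pics/s0.png

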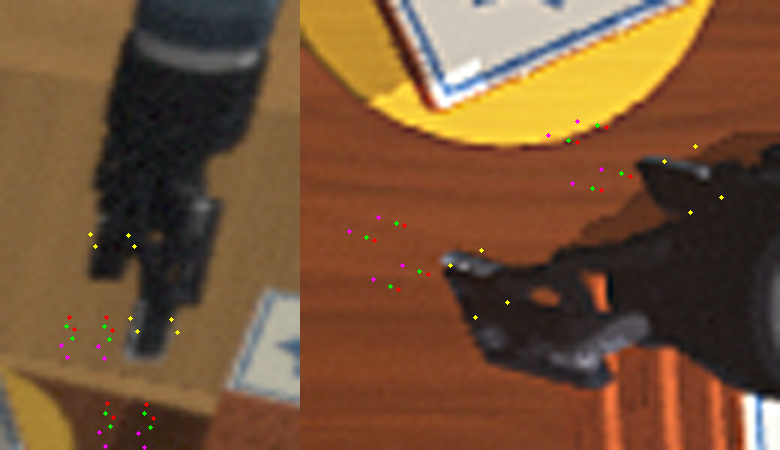

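Both starting views show the fingertips about 40 mm higher than the reported TCP implies. The cart and the robot base project correctly, which also explains why I felt no contact. I'll lower by 31 mm and check the image before touching anything.

```bash
sed -i 's/^P=np.load("P.npy"); Z=.199/P=np.load("P.npy"); Z=.168/' h.py; python3 - <<'E'
from h import *
import cv2
f0=read_ft_force()
for z in(.188,.178,.168):
    X,o,n=pose(1,0,.03,z); movel(X,o,speed=.08); print((read_ft_force()-f0).round(2))
pause(.2)
im=read_camera("side"); S=12
b=cv2.resize(im[165:215,270:330],None,fx=S,fy=S,interpolation=2)[:,:,::-1].copy()
e=read_eef_pos(); x=Ro.from_quat(o).apply([1,0,0])
for w in(-.011,.011):
  for h in(-.0145,.0145):
    for z,c in((.260,(0,255,255)),(.208,(0,255,0)),(.186,(255,0,255))):
      X=e+w*x+h*n; X[2]=z; u=proj("side",X); cv2.circle(b,tuple(int(v) for v in ((u-[270,165]+.5)*S)),3,c,-1)
cv2.imwrite("pics/n4.png",b); print(e,read_time_s())
E
```

```text
[ 0.16  1.4  -0.97]
[ 0.62  0.91 -0.08]
[-0.87  1.29 -1.46]
[0.62472722 0.07275026 0.16832667] 14.4583
```

View pics/n4.png

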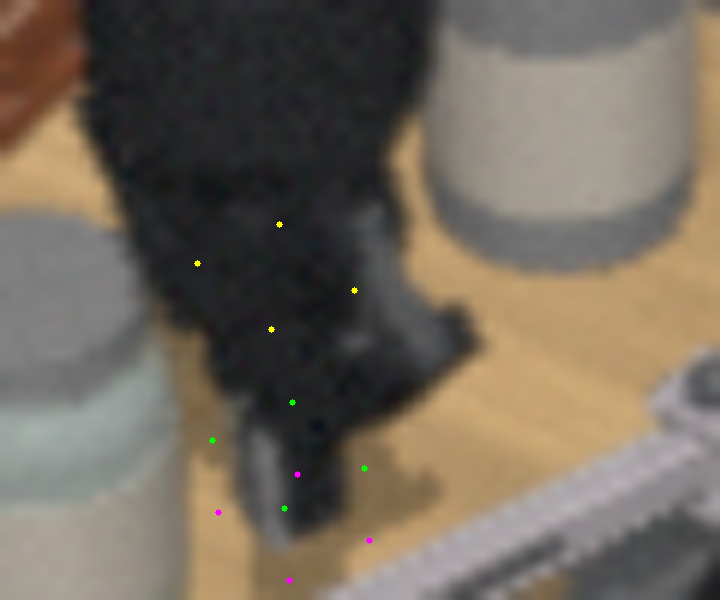

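Tip centre now sits at about (295,525), on the z≈0.186 projection, with the knuckle well above grip height. I'll press the left lever.

```bash
python3 - <<'E'
t=open("press.py").read()
t=t.replace("F=lambda n:float((read_ft_force()-f0)@n)","F=lambda n:float((np.mean([read_ft_force() for _ in range(5)],0)-f0)@n)")
t=t.replace(".010); movel(X,o,speed=.06); off=.010",".006); movel(X,o,speed=.06); off=.006")
t=t.replace("f<1.5","f<2").replace("off>-.012","off>-.024").replace("off-=.001;","off-=.0015;")
t=t.replace("q+=.02 if q<.22 else .01","q+=.03 if q<.2 else .015 if q<.255 else .006").replace("f>8.6 and q>.2 or f>FMAX","f>9.3 and q>.2 or f>14").replace("f<8.6","f<9.3")
t=t.replace("q-=.02; X","q-=.025; X").replace("print(\"contact","t0=read_time_s();print(\"contact")
open("press.py","w").write(t)
E
python3 press.py 1
```

```text
contact off 0.0 f 2.94 t 16.2083
[(0.03, 3.8), (0.06, 4.4), (0.09, 4.6), (0.12, 6.1), (0.15, 6.0), (0.18, 7.0), (0.21, 6.2), (0.22, 7.4), (0.24, 7.5), (0.26, 7.1), (0.26, 8.3), (0.27, 7.7), (0.27, 8.0), (0.28, 7.9), (0.29, 8.3), (0.29, 8.2), (0.3, 8.0), (0.3, 8.7), (0.31, 9.1), (0.32, 10.4)] t 21.2083
hold [11.2, 10.1, 11.2, 11.6, 10.9, 10.9] [11.  -2.4 -6.9] t 22.4083
release [(0.29, 8.6), (0.27, 7.9), (0.24, 6.4), (0.22, 7.3), (0.19, 6.9), (0.17, 6.1), (0.14, 6.0), (0.12, 6.7), (0.09, 5.5), (0.07, 4.9), (0.04, 3.7), (0.02, 4.0), (-0.01, 4.1), (-0.03, 0.5)] t 25.9083
f -0.3693932641342431
f -0.7052284396298341 t 27.6667
```

The left lever went cleanly to its stop with a steady hold of about 11 N and was eased back. Now the right.

```bash
python3 approach.py 2>/dev/null -1
```

```text
[ 0.77  0.31 -0.61  1.48  0.18  1.41  0.32] 28.7917
f [0.59845581 0.51116822 0.50816654] gap -8.920178196875701e-05 t 30.575 [ 0.58501931 -0.21684691  0.16865549]
```

View pics/ap-1.png

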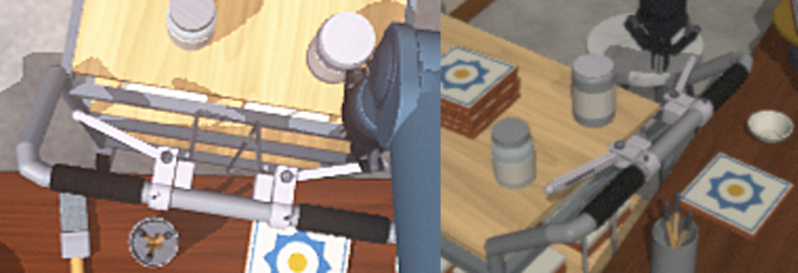

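Left lever is back at rest, jar and can untouched. The right-hand fingertip shows at about (350.6,155.5) against an expected (351,158), so I'll go 4 mm lower for full blade overlap and then press.

```bash
sed -i 's/Z=.168/Z=.164/' h.py; python3 press.py -1
```

```text
contact off 0.0015 f 3.0 t 32.1833
[(0.03, 4.9), (0.06, 4.3), (0.09, 5.1), (0.12, 5.1), (0.15, 6.3), (0.18, 7.8), (0.21, 7.8), (0.22, 7.1), (0.24, 7.3), (0.26, 7.5), (0.26, 8.2), (0.27, 7.6), (0.27, 7.6), (0.28, 8.9), (0.29, 8.1), (0.29, 8.5), (0.3, 8.4), (0.3, 9.4)] t 36.6833
hold [9.0, 8.7, 8.4, 8.3, 8.6, 8.6] [ 7.5  1.4 -3.3] t 37.8833
release [(0.28, 7.8), (0.25, 8.2), (0.23, 7.7), (0.2, 7.4), (0.18, 6.9), (0.15, 5.8), (0.13, 6.3), (0.1, 5.8), (0.08, 6.2), (0.05, 5.1), (0.03, 4.0), (0.0, 4.1), (-0.02, 1.3)] t 41.1333
f 0.4444690926846784
f 1.3753564072684965 t 42.95
```

The right hold of about 8.6 N is ambiguous: a noise spike may have ended the press right at the stop, with no steep rise. There's time for one quicker repeat with a firmer end condition.

```bash
cat > again.py <<'E'
from h import *
s=-1; off=.0015
f0=np.mean([read_ft_force() for _ in range(8)],0)
F=lambda n:float((np.mean([read_ft_force() for _ in range(5)],0)-f0)@n)
def go(q,o_,v,z=Z):
    X,o,n=pose(s,q,o_,z); movel(X,o,speed=v); return n
go(0,.03,.25); n=go(0,off+.005,.08)
f0=np.mean([read_ft_force() for _ in range(8)],0)
n=go(0,off,.03); print("f",round(F(n),1),read_time_s())
log=[]
for q in(.06,.12,.18,.24,.285,.3): n=go(q,off,.03); log.append((q,round(F(n),1)))
while log[-1][1]<11 and q<.345 and read_time_s()<51.5:
    q+=.006; n=go(q,off,.03); log.append((round(q,3),round(F(n),1)))
print(log,read_time_s()); h=[]
for _ in range(6): pause(.2); h.append(round(F(n),1))
print("hold",h,read_time_s()); log=[]
for q in(.3,.24,.18,.12,.06,0,-.03): n=go(q,off,.025); log.append((q,round(F(n),1)))
print(log,read_time_s())
go(0,off+.008,.04); go(0,.03,.1); n=go(0,.03,.3,.28); print(F(n),read_time_s())
E
python3 again.py; python3 - <<'E'
from h import *
import cv2
a=read_camera("top")[130:260,200:440]; b=read_camera("side")[90:390,235:435]
b=cv2.resize(b,(267,400)); a=cv2.resize(a,(520,282)); a=np.vstack([a,np.zeros((118,520,3),np.uint8)])
cv2.imwrite("pics/end.png",np.hstack([a,b])[:,:,::-1]); print(read_time_s())
E
```

```text
f -0.1 44.5583
[(0.06, 3.8), (0.12, 4.6), (0.18, 4.5), (0.24, 5.2), (0.285, 6.6), (0.3, 7.4), (0.306, 7.3), (0.312, 6.5), (0.318, 6.4), (0.324, 6.3), (0.33, 6.8), (0.336, 7.5), (0.342, 9.5), (0.348, 10.9)] 48.4333
hold [10.1, 9.9, 10.1, 10.6, 9.7, 10.7] 49.6333
[(0.3, 7.6), (0.24, 5.8), (0.18, 5.8), (0.12, 4.8), (0.06, 3.3), (0, 3.1), (-0.03, -0.3)] 52.0917
-0.6998205615003866 53.2667
53.3667
```

View pics/end.png

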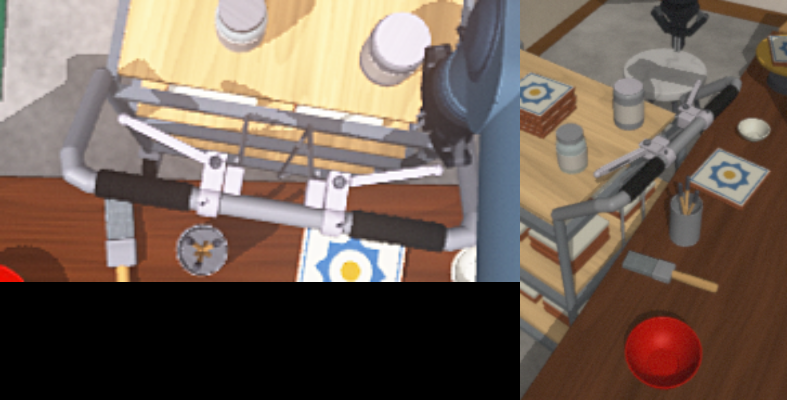

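The steep rise came this time (stop reached near commanded 0.34 and held at about 10 N). The final picture shows both levers back at rest, nothing moved and the gripper clear.

```bash
python3 -c "
from bench import *
print(read_ft_force(),read_time_s()); sign_off()"
```

```text
[-0.68634586  0.87682882  0.22436433] 53.3667
the job is handed in; nothing more can be done
```

I checked both brake levers, left first and then right, and handed the job in at 53.4 s. Each was pressed with the backs of the closed fingers, held against its stop and eased back out.

- **Left lever:** the force rose from about 3 N to 8 N, then climbed steeply at the stop. I held it there for 1.2 s at about 11 N and eased it out over 3.5 s. Contact ended only once the lever was back at rest.
- **Right lever, pressed twice:** the first press peaked at 9.4 N and held at about 8.6 N without a clear steep rise. A noisy reading may have stopped it just short of the stop. On the second press the rise was clear, and I held it for 1.2 s at about 10 N before easing it out.
- **Fingertip height disagreed:** both cameras showed the fingertips 30–40 mm higher than the reported tool position implied. My first approach passed above the left blade without touching it. I lowered the commanded height by 31–35 mm, and the contact forces then agreed with the pictures.
- **Last checks:** the final picture shows both levers at rest and the jar, can, tin, tile and brush apparently where they were. The gripper is clear, and the force reading was at noise level (about 1 N). No force suggested contact with the push bar, but I did not check that separately.

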